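# Load the buried cassette into the reader under its sprung hood

### The arm

A 6-joint arm with a two-finger parallel gripper is mounted at the origin on the work surface. World frame = base frame: x ahead of the robot, y to its left, z up, the work surface at z = 0. Lengths are in mm, angles in rad, forces in N, time in s.
With the tool pointing down it reaches from about 275 to 750 mm from the base axis. Payload 10.2 kg.
Tool frame: the origin (TCP) lies on the centre line of the jaws, within the pads' length; the fingertips stand 17 mm ahead of it and the grasp point (between the pads) lies 2 mm behind it; z points along the fingers, y is the line along which they close (so a half turn about z gives the same grasp; the last joint's range is limited). The gripper opens to 85 mm and grips with 20 to 120 N. Pads are 22 mm wide; open, the fingers measure 114 mm over their backs; the gripper's body (76 mm by 85 mm) begins 54 mm behind the grasp point. The pads swing forward as they close: fully open they stand 13 mm farther back than shut.
Start: joints at [1.033, 0.313, 1.498, -0, 1.331, -0.223], TCP at [162.567, 499.203, 219.894] pointing down, gripper open.
Joint ranges: [-2.94, 2.94], [-0.97, 2.17], [0.19, 2.56], [-1.23, 4.37], [0.02, 3.11], [-2.88, 2.88]. Speed limits (rad/s): [2.39, 2.39, 3.01, 3.14, 3.14, 3.14].

### API

Orientations are given as a unit quaternion [w, x, y, z].
In Python, from rig import ctrl gives the robot as it stands. The module is installed in compiled form; this text tells all that it offers.
- The arm moves only by the shell command python3 -m jog 'ROWS' [FORCE]. ROWS is JSON, a list of rows, each an object with "delta_pos": the shift along the world's x, y, z in mm, a list of three; "angular": the turn, a rotation vector about the world's x, y, z in rad, a list of three; "fingers": the opening, from 0 (shut) to 1 (fully open). In form: [{"delta_pos": [tx, ty, tz], "angular": [rx, ry, rz], "fingers": fingers}, ...]. A call has 1 to 10 rows; each row is the pose to reach, as a shift and turn from the pose commanded when the call began; what a row does not reach only later rows make up. A row lasts 1/8 s, in which the tool goes at most 62.5 mm and 10.7 degrees, less where a joint would pass 70% of its speed; a pose out of reach is approached as far as the arm can. A call with a gripper value outside its range is refused whole. The fingers move at their own pace and stop on an object; FORCE is the grip in N (left out, the last holds). Time passes only in rows, so rows that repeat a pose let the fingers close. It gives the time, the measured TCP pose, the force, the opening and the grip force at its end, in the units of the state.
- ctrl.sense(): the state, without advancing time (a new reading comes with each control period).
- ctrl.capture(name): name is "scene" or "top" or "wrist"; returns a dict with "pixels" (480x640x3 uint8, blue, green, red), "fx", "fy", "cx", "cy" (pixels), "R" (3x3) and "t" (3): a world point X has camera coordinates R X + t. Camera axes: x right, y down, z forward; pixel columns grow to the right and rows downward; lengths in mm; the calibration is good to about 2 mm. A picture is of the moment at which its call begins. There is no depth.
- ctrl.finish_job(): hands the job in; it is judged then, once.
The state is a dict: "time_s": time; "joints": joint angles; "dq": joint speeds; "tau": joint torques, N m; "eef_pos": TCP position; "ee_rot": TCP orientation; "force": force on the tool from outside, world axes, zero at the start; "wrist_torque": the same for the moment, N m; "grip_width": opening from 0.0 (shut) to 1.0 (fully open); "grip_force": force on a finger pad.
Only numpy, scipy, OpenCV 4.12 (cv2) and the standard library are available. Lean on these libraries where they do the work, as an engineer would, in place of code of your own. Each camera call takes 0.05 s, during which the arm holds its last target. There are 200 camera calls.

### The job

Swing the reader's hood up past the pull of its spring so that it stays open by itself, take the small cartons off the long grey cassette in the stack and set them aside, then lay the cassette on the reader's deck, flat, centred along the steel fence and with its long side flush against it. Put all the small cartons back on the large flat carton, side by side and not on top of one another, shut the hood fully, and leave the glassware, bottle and tin standing.

Things in the scene. Friction and masses are not known exactly. Their poses are not given: they have to be found in the camera images.
- hood (a joint): angle of the reader's hood, 0 = shut, grows as its front is lifted, stop at 1.5 rad (nearly upright). Over-centre spring: let go below about 0.88 rad it falls shut; beyond that it swings to the stop by itself and stays. At the handle, at right angles to the hood, about 5 N lifts it from shut (less as it rises) and 2 to 3 N starts it down from fully open.
- hood_handle (a point): middle of the hood's handle: a round black bar 14 mm thick, 124 mm long, parallel to the hinge and 235 mm from it, joined to the hood's front edge by two 47 mm end posts in the hood's plane, so free all round between the posts. The hood is a clear pane in a white frame, 256 mm wide, 6 mm thick, with an 11 mm lip hanging under its front edge. The point turns with the hood.
- hood_hinge (a point): middle of the hood's hinge line, fixed on the reader, 108 mm above the table. Axes are the reader's: x to its rear, y along the hinge, z up. Shut, the hood points along -x, level; open it stands nearly straight up above the hinge.
- reader: white bench instrument, 290 (x) x 280 mm (y), fixed; origin under its middle, x to its rear. Flat deck 30 mm above the table in its front part, open to the front, and to above when the hood is up. Cheeks 60 mm tall stand on the deck's two sides, 264 mm apart inside; the rear housing is 125 mm tall and starts 70 mm behind the fence's face.
- fence (a point): the fence is a steel strip standing on the reader's deck: 200 mm long, 10 mm tall, 8 mm thick. This point is the middle of the foot of its front face, at deck height; x points into the fence (to the rear), y along it, z up. The hinge line is 90 mm behind and 78 mm above this point; 140 mm of deck lie in front of it.
- cassette_mid (a point): centre of the cassette: a closed grey plastic case 170 long (its x) x 66 wide (y), body 50 mm tall (z), white labels on its long sides, and a thin rim standing 5 mm above the edge of its top; 0.4 kg. Centre is 25 mm above its underside. Either end may point either way. At the start it lies on the large flat carton, under the small cartons, which stand on its top inside the rim.
- base_top (a point): centre of the top of the large flat cardboard carton at the bottom of the stack: 220 (x) x 120 (y), 40 mm tall, heavy, does not move. Axes along its sides. The table to its right (-y, as the robot looks) is bare but for the tin.
- carton1_mid (a point): centre of a small brown cardboard carton, 46 x 46 mm, 50 mm tall (z), 0.12 kg. Two or three such cartons, all alike, stand in a row on the cassette at the start, 54 mm apart in the row; one may be absent.
- carton2_mid (a point): centre of a small brown cardboard carton, 46 x 46 mm, 50 mm tall (z), 0.12 kg. Two or three such cartons, all alike, stand in a row on the cassette at the start, 54 mm apart in the row; one may be absent.
- carton3_mid (a point): centre of a small brown cardboard carton, 46 x 46 mm, 50 mm tall (z), 0.12 kg. Two or three such cartons, all alike, stand in a row on the cassette at the start, 54 mm apart in the row; one may be absent.
- tin_mid (a point): half-way up the squat closed aluminium tin, 64 dia x 36 tall mm; a bystander, not part of the job: leave it standing.
- beaker_mid (a point): half-way up the glass beaker, 70 dia x 95 tall mm; a bystander, not part of the job: leave it standing.
- reagent_mid (a point): half-way up the amber bottle, 64 dia x 140 tall mm; a bystander, not part of the job: leave it standing.
Mind the look-alikes: they are no part of the job. Leave any pink look-alike of the part that bears cassette_mid alone.

How it is judged (in metres and radians):
On the way, in this order (a step that is already met when the one before it is completed fails the run):
1. the hood stands open by itself, untouched (value of joint hood above 1.3 rad and contact force between hood and anything else below 0.2 N), for 0.5 s.
2. the cassette lies flat on the deck, flush against the fence, the hood still open (x of cassette_mid in the frame of fence between -0.038 and -0.028 m and y of cassette_mid in the frame of fence between -0.03 and 0.03 m and z of cassette_mid in the frame of fence between 0.02 and 0.03 m and angle between the x axis of cassette_mid and the y axis of fence, either way round below 0.05 rad and value of joint hood above 1.2 rad), for 0.2 s.
At the end, for the whole second after the job is handed in: The hood is shut (under 0.04 rad). The cassette lies flat on the deck, its long side against the fence (gap under 5 mm, within 0.05 rad), centred along it within 30 mm. Every small carton present rests directly on the large flat carton, its centre within the top by 5 mm. All at rest (value of joint hood below 0.04 rad and x of cassette_mid in the frame of fence between -0.038 and -0.028 m and y of cassette_mid in the frame of fence between -0.03 and 0.03 m and z of cassette_mid in the frame of fence between 0.02 and 0.03 m and angle between the x axis of cassette_mid and the y axis of fence, either way round below 0.05 rad and linear speed of each of cassette, carton1, carton2, carton3 below 0.02 m/s and x of carton1_mid in the frame of base_top between -0.105 and 0.105 m and y of carton1_mid in the frame of base_top between -0.055 and 0.055 m and z of carton1_mid in the frame of base_top between 0.018 and 0.032 m and x of carton2_mid in the frame of base_top between -0.105 and 0.105 m and y of carton2_mid in the frame of base_top between -0.055 and 0.055 m and z of carton2_mid in the frame of base_top between 0.018 and 0.032 m and x of carton3_mid in the frame of base_top between -0.105 and 0.105 m and y of carton3_mid in the frame of base_top between -0.055 and 0.055 m and z of carton3_mid in the frame of base_top between 0.018 and 0.032 m); the robot touches nothing.
It fails at once if the tin is knocked over (angle between tin_mid's own z axis and vertical above 0.8 rad).
It fails at once if the beaker is knocked over (angle between beaker_mid's own z axis and vertical above 0.8 rad).
It fails at once if the reagent is knocked over (angle between reagent_mid's own z axis and vertical above 0.8 rad).
Of carton1, carton2, carton3 only 2 to 3 are there at a start; the rules pass over those that are not, and their reading is None.
At some moment in a run one of cassette, tin may be knocked a few centimetres aside while the robot is not near it.
It also fails if it takes over 210 s, if anything falls off the work surface, if the arm or the gripper's body presses on something with over 40 N, if the wrist force passes 120 N, or if a joint passes its speed limit or range.

## Working session

There is one attempt and no reset: what is moved stays moved. The work goes in short steps, Python scripts to look and compute and a shell command to move; the robot and the scene stay as the last step left them, time stands still between calls to the robot, and variables do not carry over. Pictures are saved under pics/ and viewed, at most 14 in all, crops included, and the job is handed in when it is done.

```bash
mkdir -p pics; python3 - <<'E'
from rig import ctrl
import cv2,json,numpy as np
for n in ("scene","top"):
    c=ctrl.capture(n); cv2.imwrite(f"pics/{n}0.png",c["pixels"]); print(n,c["fx"],c["cx"],c["cy"],np.round(c["R"],3).tolist(),np.round(c["t"],1).tolist())
print(ctrl.sense())
E
```

```text
scene 614.3814986666675 328.17357664241194 247.00327926874073 [[0.65, 0.76, 0.006], [0.47, -0.395, -0.789], [-0.598, 0.516, -0.614]] [-377.3, -122.9, 1767.2]
top 521.7062521807266 317.65214103199014 244.1335836499467 [[0.019, -1.0, 0.006], [-0.992, -0.02, -0.121], [0.121, -0.003, -0.993]] [87.5, 512.9, 1178.6]
{'time_s': 0.1, 'joints': array([ 1.03257283e+00,  3.13399798e-01,  1.49834366e+00, -2.11524094e-05,
        1.33100487e+00, -2.23414379e-01]), 'dq': array([ 0.00126406, -0.00121385, -0.0034811 ,  0.00084492, -0.00203479,
       -0.00184344]), 'tau': array([ 2.82132984e-03, -4.12898040e+01, -2.60141873e+01, -1.90088249e-04,
        3.01519911e-03,  4.49265610e-05]), 'eef_pos': array([162.45716407, 498.98143604, 219.39593831]), 'ee_rot': array([-2.05234085e-04,  1.56752870e-01,  9.87637688e-01, -5.40257491e-04]), 'force': array([-0.28309415, -0.3073509 , -0.17478762]), 'wrist_torque': array([-0.00487408, -0.01549459, -0.04285762]), 'grip_force': 0.0, 'grip_width': 1.0029461452561763}
```

View pics/scene0.png

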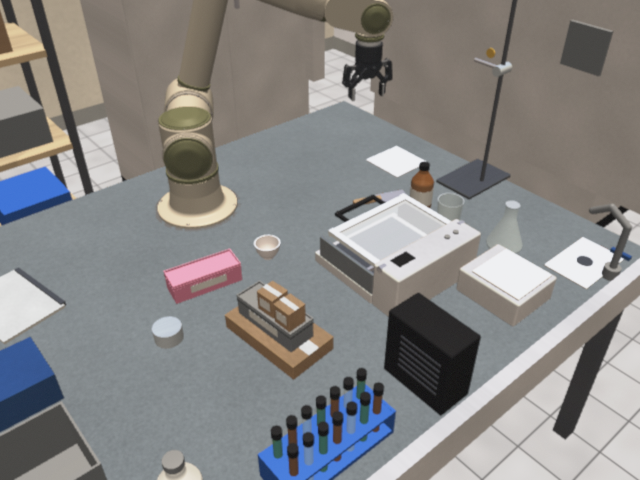

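View pics/top0.png

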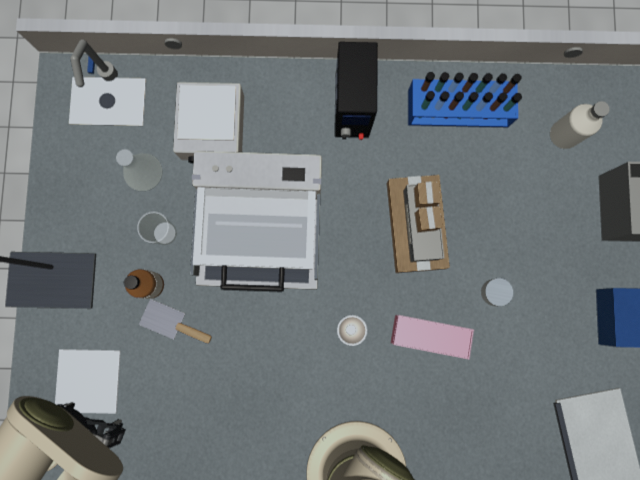

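The scene shows the reader at about (400,250) with its hood shut and the stack at (280,325) with two cartons. The pink decoy is at (203,275) and the tin at (167,332). In the top view, the handle is at (252,285) and the stack at (420,222).

```bash
cat > h.py <<'E'
from rig import ctrl
import cv2,numpy as np
def cap(n,f=None):
    c=ctrl.capture(n)
    c["R"]=np.array(c["R"]);c["t"]=np.array(c["t"])
    if f: cv2.imwrite(f"pics/{f}.png",c["pixels"])
    return c
def ray(c,u,v,z):
    d=c["R"].T@np.array([(u-c["cx"])/c["fx"],(v-c["cy"])/c["fy"],1]); o=-c["R"].T@c["t"]
    return o+d*(z-o[2])/d[2]
def proj(c,X):
    p=c["R"]@np.array(X,float)+c["t"]; return np.array([c["fx"]*p[0]/p[2]+c["cx"],c["fy"]*p[1]/p[2]+c["cy"]])
E
python3 - <<'E'
import cv2,numpy as np
im=cv2.imread("pics/top0.png")
a=cv2.resize(im[145:300,185:330],None,fx=2.75,fy=2.75,interpolation=cv2.INTER_CUBIC)
b=cv2.resize(im[165:285,375:475],None,fx=3.5,fy=3.5,interpolation=cv2.INTER_CUBIC)
o=np.zeros((430,760,3),np.uint8);o[:a.shape[0],:a.shape[1]]=a;o[:b.shape[0],405:405+b.shape[1]]=b
cv2.imwrite("pics/c1.png",o);print(a.shape,b.shape)
E
```

```text
(426, 399, 3) (420, 350, 3)
```

View pics/c1.png

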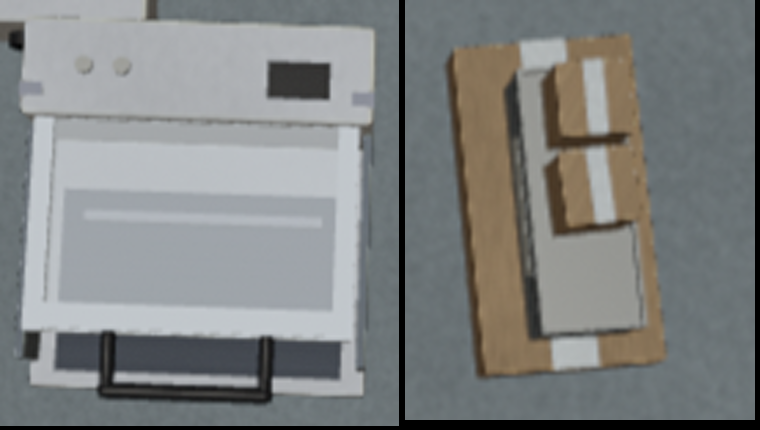

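The crop shows the handle bar from (103,390) to (268,394) and the fence strip at (85..322,218). The stack's base corners, the cassette rim and the two carton tops are all clear.

```bash
python3 - <<'E'
from h import *
c=cap("top")
A=lambda u,v,z:ray(c,185+u/2.75,145+v/2.75,z)
B=lambda u,v,z:ray(c,375+(u-405)/3.5,165+v/3.5,z)
P=lambda n,x:print(n,np.round(x,0))
for n,f,l,z in [("handle",A,[(103,391),(268,395)],108),("fence top",A,[(85,214),(322,222)],40),("housing",A,[(27,22),(373,30),(372,122),(22,110)],125),("front deck",A,[(30,383),(362,393)],30),
 ("base",B,[(455,48),(630,36),(665,358),(480,376)],40),("cass",B,[(518,72),(643,325),(538,335)],95),("cA",B,[(557,62),(632,58),(636,133),(560,137)],140),("cB",B,[(558,152),(630,147),(637,220),(567,228)],140)]:
    q=np.array([f(u,v,z) for u,v in l]);P(n,q[:,:2].tolist());P("  mean",q.mean(0)); d=q[1]-q[0];print("  dir deg",np.degrees(np.arctan2(d[1],d[0])))
P("tin",ray(c,498,292,36)); P("reagent",ray(c,133,283,140)); P("beaker",ray(c,152,226,95))
E
```

```text
handle [[405. 300.]
 [404. 171.]]
  mean [404. 236. 108.]
  dir deg -90.26497710120613
fence top [[555. 333.]
 [552. 134.]]
  mean [553. 234.  40.]
  dir deg -90.79561205565183
housing [[694. 369.]
 [694.  95.]
 [619.  95.]
 [623. 370.]]
  mean [657. 232. 125.]
  dir deg -90.15535030652768
front deck [[413. 375.]
 [410.  98.]]
  mean [411. 237.  30.]
  dir deg -90.6000803765844
base [[ 667.  -67.]
 [ 678. -184.]
 [ 463. -205.]
 [ 448.  -84.]]
  mean [ 564. -135.   40.]
  dir deg -84.8040066683823
cass [[ 639.  -99.]
 [ 478. -177.]
 [ 471. -112.]]
  mean [ 529. -129.   95.]
  dir deg -154.01333178222268
cA [[ 634. -115.]
 [ 638. -161.]
 [ 591. -163.]
 [ 588. -117.]]
  mean [ 613. -139.  140.]
  dir deg -85.69877017891325
cB [[ 579. -116.]
 [ 583. -159.]
 [ 538. -163.]
 [ 532. -121.]]
  mean [ 558. -140.  140.]
  dir deg -84.80442528010411
tin [ 408. -317.   36.]
reagent [408. 481. 140.]
beaker [536. 463.  95.]
```

```bash
python3 -m jog '[{"delta_pos":[241,-263,20],"angular":[0,0,-1.25],"fingers":1},{"delta_pos":[241,-263,20],"angular":[0,0,-1.25],"fingers":1},{"delta_pos":[241,-263,20],"angular":[0,0,-1.25],"fingers":1},{"delta_pos":[241,-263,20],"angular":[0,0,-1.25],"fingers":1},{"delta_pos":[241,-263,20],"angular":[0,0,-1.25],"fingers":1},{"delta_pos":[241,-263,20],"angular":[0,0,-1.25],"fingers":1},{"delta_pos":[241,-263,20],"angular":[0,0,-1.25],"fingers":1},{"delta_pos":[241,-263,20],"angular":[0,0,-1.25],"fingers":1},{"delta_pos":[241,-263,20],"angular":[0,0,-1.25],"fingers":1},{"delta_pos":[241,-263,20],"angular":[0,0,-1.25],"fingers":1}]' 25
python3 - <<'E'
from h import *
c=cap("wrist","w1"); print(np.round(-c["R"].T@c["t"]),ctrl.sense()["eef_pos"],ctrl.sense()["ee_rot"],ctrl.sense()["joints"])
for x in [(404,236,108),(404,300,108),(404,172,108)]: print(proj(c,x))
E
```

```text
time_s: 1.4
eef_pos: [403.3, 236.6, 239.9]
ee_rot: [-0.0, 0.704, 0.71, -0.0]
force: [-0.3, -0.1, -0.3]
grip_width: 0.999
grip_force: 0.0
[402. 314. 395.] [403.3091496  236.54573343 239.89325879] [-8.83937981e-06  7.04320971e-01  7.09881659e-01 -1.77017973e-07] [2.79056638e-01 1.70057502e-01 1.62725428e+00 1.56536040e-05
 1.34428982e+00 2.71189102e-01]
[324.25502907 224.58583286]
[325.12628802 142.40234408]
[323.49019047 296.73098033]
```

View pics/w1.png

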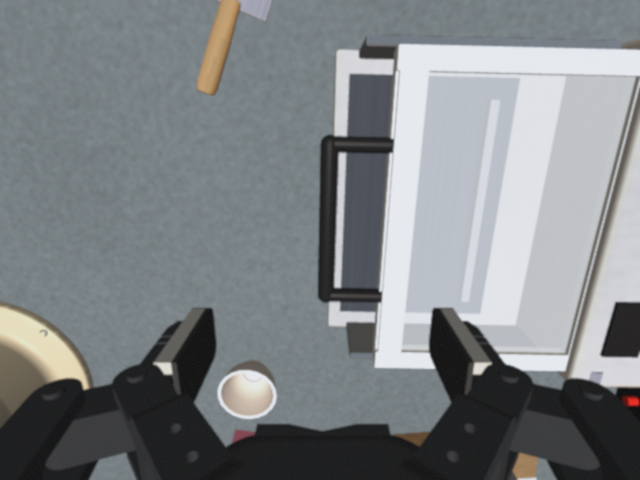

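The handle bar runs from (326,140) to (325,298), which matches the prediction within 2 px. I'll pre-close the jaws partway so the rear finger clears the hood edge, then descend.

```bash
python3 -m jog '[{"delta_pos":[1,0,-30],"angular":[0,0,0],"fingers":0.4},{"delta_pos":[1,0,-40],"angular":[0,0,0],"fingers":0.4},{"delta_pos":[1,0,-40],"angular":[0,0,0],"fingers":0.4},{"delta_pos":[1,0,-40],"angular":[0,0,0],"fingers":0.4},{"delta_pos":[1,0,-90],"angular":[0,0,0],"fingers":0.4},{"delta_pos":[1,0,-134],"angular":[0,0,0],"fingers":0.4},{"delta_pos":[1,0,-134],"angular":[0,0,0],"fingers":0.0},{"delta_pos":[1,0,-134],"angular":[0,0,0],"fingers":0.0},{"delta_pos":[1,0,-134],"angular":[0,0,0],"fingers":0.0},{"delta_pos":[1,0,-134],"angular":[0,0,0],"fingers":0.0}]' 30
```

```text
time_s: 2.7
eef_pos: [405.1, 236.4, 107.0]
ee_rot: [0.0, 0.705, 0.709, 0.001]
force: [-0.4, -0.6, -0.1]
grip_width: 0.002
grip_force: 0.0
```

```bash
python3 - <<'E'
from h import *
c=cap("wrist","w2"); print(ctrl.sense()["grip_width"])
E
```

```text
-0.0037866043066628087
```

View pics/w2.png

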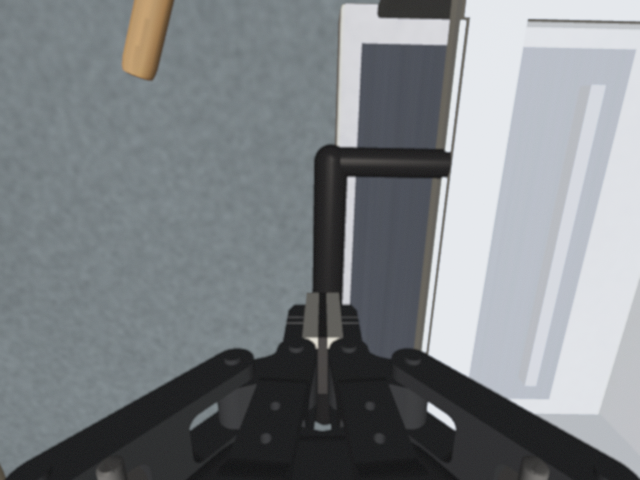

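```bash
python3 - <<'E'
from h import *
c=cap("wrist"); 
for z in (60,80,95,108,120): print(z,proj(c,(405,300,z)),ray(c,328,152,z), "w:",14/ (np.linalg.norm(np.array([405,290,z])-(-c['R'].T@c['t'])))*c['fx'])
im=c["pixels"]; cv2.imwrite("pics/w2c.png",cv2.resize(im[140:380,200:460],None,fx=2.5,fy=2.5,interpolation=cv2.INTER_CUBIC))
E
```

```text
60 [324.60033486 150.01960503] [406.82136186 298.98283431  60.        ] w: 25.43241391923895
80 [324.90214304 152.92230596] [406.48483542 300.44178159  80.        ] w: 28.18012494235173
95 [325.17468913 155.54357285] [406.23244058 301.53599205  95.        ] w: 30.660624176329875
108 [325.45261804 158.21661003] [406.01369839 302.48430778 108.        ] w: 33.188261790401974
120 [325.75294188 161.105035  ] [405.81178252 303.35967615 120.        ] w: 35.9162617029138
```

View pics/w2c.png

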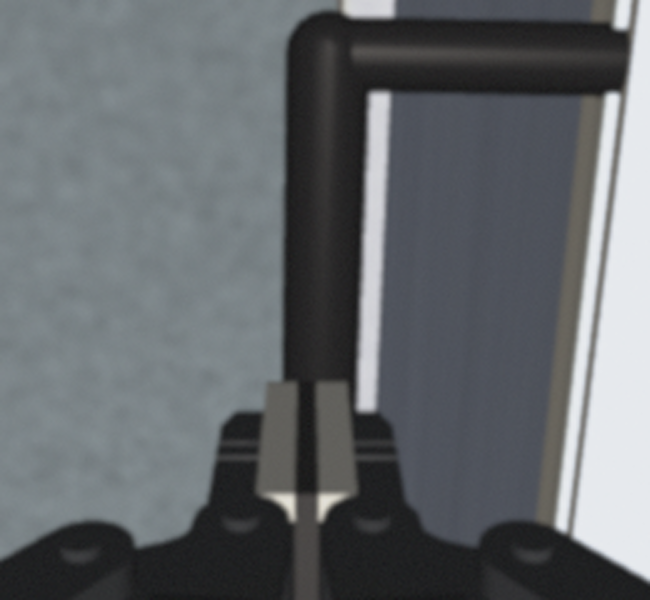

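The fingers are shut at about (322,300) and seem not to have the bar between them. I'll reopen them in place and check.

```bash
python3 -m jog '[{"delta_pos":[0,0,0],"angular":[0,0,0],"fingers":0.4},{"delta_pos":[0,0,0],"angular":[0,0,0],"fingers":0.4},{"delta_pos":[0,0,0],"angular":[0,0,0],"fingers":0.4},{"delta_pos":[0,0,0],"angular":[0,0,0],"fingers":0.4}]'
python3 - <<'E'
from h import *
c=cap("wrist"); d=cap("scene")
for n,x in [("h",(405,236,108)),("h0",(405,172,108)),("h1",(405,300,108))]: print(n,proj(d,x),proj(c,x))
a=cv2.resize(c["pixels"][140:440,160:490],(440,400)); x,y=proj(d,(405,236,108)).astype(int)
b=cv2.resize(d["pixels"][y-60:y+40,x-45:x+45],(360,400),interpolation=cv2.INTER_CUBIC)
cv2.imwrite("pics/w3.png",np.hstack([a,b]))
E
```

```text
time_s: 3.3
eef_pos: [404.5, 236.2, 105.9]
ee_rot: [-0.0, 0.705, 0.709, -0.0]
force: [-0.7, 0.8, -0.7]
grip_width: 0.399
grip_force: 0.0
h [353.77230981 203.7659297 ] [325.04434975 300.44785639]
h0 [335.00427129 212.88815968] [323.97064463 413.6443609 ]
h1 [371.7726341  195.01684824] [326.39459485 158.09683049]
```

View pics/w3.png

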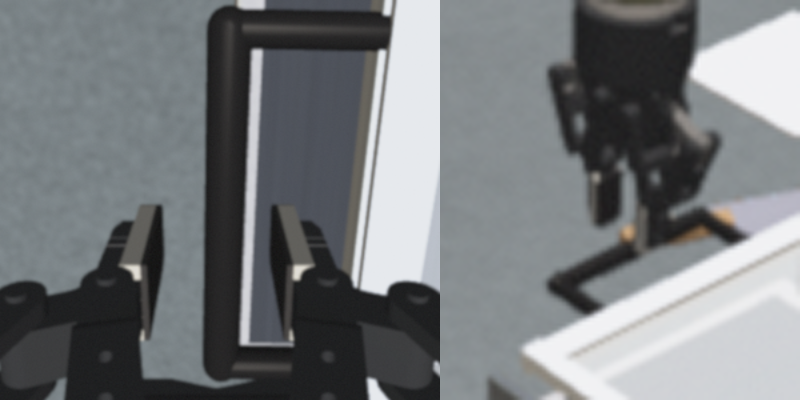

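```bash
python3 - <<'E'
from h import *
c=cap("wrist"); print(c["fx"],c["cx"],c["cy"],np.round(c["R"],3).tolist(),-c["R"].T@c["t"])
for z in (80,90,100,110,120,130): print(z,[np.round(proj(c,(404.5+s*17,236+11,z))) for s in (-1,1)],[np.round(proj(c,(405+s*7,y,z))) for y in (236,) for s in (-1,1)],[np.round(proj(c,(405,y,z))) for y in (236+69,236-69)])
for u in (269,329):pass
g=cv2.cvtColor(c["pixels"],cv2.COLOR_BGR2GRAY)
for r in (200,250,290,330): print(r,g[r,296:356].tolist())
E
```

```text
369.78713287033673 322.16811152117594 240.07417270615025 [[1.0, 0.006, -0.001], [0.006, -0.953, 0.302], [0.001, -0.302, -0.953]] [403.27821713 313.6700413  261.30763552]
80 [array([291., 257.]), array([356., 257.])] [array([311., 276.]), array([338., 276.])] [array([326., 142.]), array([324., 385.])]
90 [array([290., 264.]), array([358., 264.])] [array([311., 284.]), array([339., 284.])] [array([326., 143.]), array([324., 397.])]
100 [array([288., 271.]), array([360., 272.])] [array([310., 293.]), array([340., 293.])] [array([326., 144.]), array([324., 410.])]
110 [array([286., 280.]), array([362., 280.])] [array([310., 302.]), array([341., 303.])] [array([327., 146.]), array([324., 425.])]
120 [array([284., 290.]), array([365., 290.])] [array([309., 313.]), array([342., 313.])] [array([327., 147.]), array([324., 441.])]
130 [array([281., 301.]), array([368., 301.])] [array([308., 325.]), array([343., 326.])] [array([327., 149.]), array([324., 458.])]
200 [130, 131, 131, 130, 130, 130, 129, 129, 128, 128, 127, 128, 127, 128, 128, 127, 125, 121, 100, 62, 32, 27, 31, 33, 35, 35, 35, 38
[... 253 characters left out ...]
 34, 35, 36, 39, 36, 40, 41, 42, 43, 47, 46, 47, 45, 43, 42, 40, 39, 36, 37, 38, 36, 35, 31, 32, 31, 56, 108, 163, 198, 210, 210, 211, 207, 193, 156, 110, 86]
290 [133, 133, 134, 132, 132, 131, 130, 129, 129, 129, 130, 130, 131, 131, 132, 129, 119, 91, 56, 32, 31, 30, 34, 34, 34, 34, 37, 35, 38, 39, 41, 43, 40, 41, 42, 40, 41, 38, 38, 38, 35, 38, 35, 35, 34, 31, 44, 93, 154, 198, 211, 212, 210, 208, 193, 159, 111, 85, 84, 84]
330 [134, 134, 133, 133, 132, 131, 130, 130, 132, 133, 135, 137, 136, 136, 136, 131, 110, 74, 37, 31, 32, 34, 34, 37, 38, 37, 39, 38, 39, 40, 40, 42, 38, 40, 40, 38, 38, 38, 35, 38, 38, 34, 35, 33, 33, 71, 126, 177, 204, 211, 211, 210, 199, 166, 117, 86, 85, 84, 84, 84]
```

```bash
python3 - <<'E'
from h import *
d=cap("scene")
for z in (85,95,105,115,125): print(z,[np.round(proj(d,(404.5+s*20,y,z)),1) for s in (-1,1) for y in (225,236,247)])
E
```

```text
85 [array([345.1, 209.3]), array([348.2, 207.7]), array([351.3, 206.2]), array([355.4, 216. ]), array([358.6, 214.4]), array([361.7, 212.9])]
95 [array([345.2, 206.1]), array([348.3, 204.6]), array([351.4, 203. ]), array([355.6, 212.8]), array([358.7, 211.2]), array([361.9, 209.7])]
105 [array([345.2, 202.9]), array([348.4, 201.4]), array([351.5, 199.8]), array([355.7, 209.6]), array([358.9, 208. ]), array([362. , 206.5])]
115 [array([345.3, 199.6]), array([348.5, 198.1]), array([351.7, 196.6]), array([355.8, 206.3]), array([359. , 204.8]), array([362.2, 203.2])]
125 [array([345.4, 196.4]), array([348.6, 194.9]), array([351.8, 193.4]), array([356., 203.]), array([359.2, 201.5]), array([362.3, 199.9])]
```

Both cameras put the fingertips at z≈117, about 9 mm above the bar. That's higher than the nominal tool frame implies, so I'll go 25 mm lower and close.

```bash
python3 -m jog '[{"delta_pos":[1,0,-13],"angular":[0,0,0],"fingers":0.4},{"delta_pos":[1,0,-25],"angular":[0,0,0],"fingers":0.4},{"delta_pos":[1,0,-25],"angular":[0,0,0],"fingers":0.4},{"delta_pos":[1,0,-25],"angular":[0,0,0],"fingers":0.0},{"delta_pos":[1,0,-25],"angular":[0,0,0],"fingers":0.0},{"delta_pos":[1,0,-25],"angular":[0,0,0],"fingers":0.0},{"delta_pos":[1,0,-25],"angular":[0,0,0],"fingers":0.0}]' 30
```

```text
time_s: 4.38
eef_pos: [407.3, 236.3, 81.4]
ee_rot: [0.001, 0.705, 0.709, 0.002]
force: [7.6, 0.4, -4.7]
grip_width: 0.155
grip_force: 30.4
```

Gripped. I'll swing the bar along its 235 mm arc with the tool kept vertical.

```bash
python3 -m jog '[{"delta_pos":[4,0,35],"angular":[0,0,0],"fingers":0.0},{"delta_pos":[11,0,69],"angular":[0,0,0],"fingers":0.0},{"delta_pos":[24,0,102],"angular":[0,0,0],"fingers":0.0},{"delta_pos":[42,0,133],"angular":[0,0,0],"fingers":0.0},{"delta_pos":[64,0,160],"angular":[0,0,0],"fingers":0.0},{"delta_pos":[90,0,184],"angular":[0,0,0],"fingers":0.0},{"delta_pos":[119,0,204],"angular":[0,0,0],"fingers":0.0},{"delta_pos":[151,0,219],"angular":[0,0,0],"fingers":0.0},{"delta_pos":[184,0,229],"angular":[0,0,0],"fingers":0.0},{"delta_pos":[196,0,232],"angular":[0,0,0],"fingers":0.0}]'
```

```text
time_s: 5.62
eef_pos: [603.2, 234.6, 314.5]
ee_rot: [0.002, 0.706, 0.708, 0.0]
force: [-0.8, -6.9, 0.2]
grip_width: 0.147
grip_force: 31.2
```

```bash
python3 -m jog '[{"delta_pos":[0,0,0],"angular":[0,0,0],"fingers":0.8},{"delta_pos":[5,0,0],"angular":[0,0,0],"fingers":0.8},{"delta_pos":[10,0,0],"angular":[0,0,0],"fingers":0.8},{"delta_pos":[15,0,0],"angular":[0,0,0],"fingers":0.8},{"delta_pos":[15,0,20],"angular":[0,0,0],"fingers":0.8},{"delta_pos":[15,0,50],"angular":[0,0,0],"fingers":0.8},{"delta_pos":[15,0,90],"angular":[0,0,0],"fingers":0.8},{"delta_pos":[-40,-20,110],"angular":[0,0,0],"fingers":0.8}]'
python3 - <<'E'
from h import *
d=cap("scene","s2")
E
```

```text
time_s: 6.62
eef_pos: [567.4, 216.8, 419.9]
ee_rot: [0.0, 0.705, 0.709, 0.0]
force: [0.9, 0.4, 0.8]
grip_width: 0.799
grip_force: 0.0
```

View pics/s2.png

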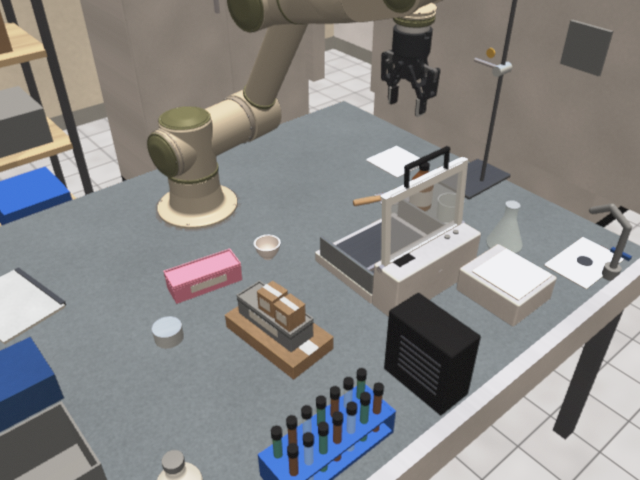

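The hood stands open at (430,200). Next I'll move above the stack and look with the wrist camera.

```bash
python3 -m jog '[{"delta_pos":[0,-60,0],"angular":[0,0,-0.18],"fingers":1},{"delta_pos":[0,-120,0],"angular":[0,0,-0.36],"fingers":1},{"delta_pos":[0,-180,-30],"angular":[0,0,-0.54],"fingers":1},{"delta_pos":[10,-240,-60],"angular":[0,0,-0.72],"fingers":1},{"delta_pos":[18,-290,-90],"angular":[0,0,-0.9],"fingers":1},{"delta_pos":[18,-340,-120],"angular":[0,0,-1.08],"fingers":1},{"delta_pos":[18,-357,-140],"angular":[0,0,-1.26],"fingers":1},{"delta_pos":[18,-357,-140],"angular":[0,0,-1.49],"fingers":1},{"delta_pos":[18,-357,-140],"angular":[0,0,-1.49],"fingers":1},{"delta_pos":[18,-357,-140],"angular":[0,0,-1.49],"fingers":1}]'
python3 - <<'E'
from h import *
c=cap("wrist","w4"); s=ctrl.sense(); print(s["eef_pos"],s["joints"],s["force"])
for n,x in [("A",(613,-139,140)),("B",(558,-140,140)),("tcp",s["eef_pos"])]: print(n,proj(c,x))
E
```

```text
time_s: 7.92
eef_pos: [579.5, -140.6, 283.1]
ee_rot: [-0.0, 0.999, 0.044, -0.0]
force: [-0.0, 0.3, 0.5]
grip_width: 1.002
grip_force: 0.0
[ 579.53950783 -140.64481023  283.05664228] [-4.34390574e-01  4.43599173e-01  1.14977363e+00  7.86691076e-05
  1.54815958e+00  1.04833648e+00] [0.15304144 0.70785485 0.12406008]
A [324.07551153 178.68715161]
B [319.47760547 243.4693537 ]
tcp [322.26152899 296.07249235]
```

View pics/w4.png

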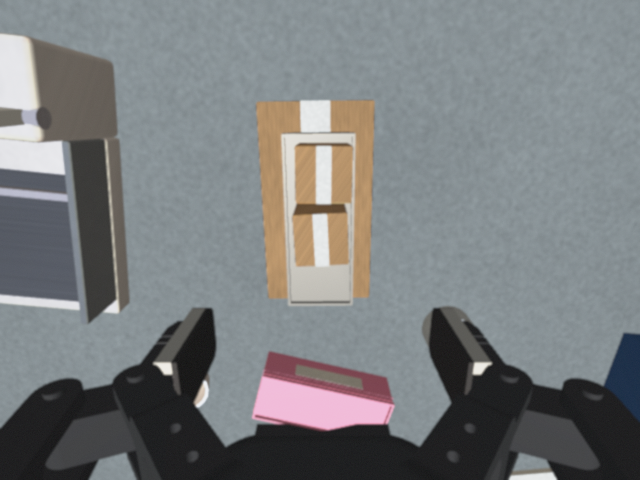

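Carton tops are centred at (324,176) and (321,240), within 3 px of prediction. I'll pick the near carton first.

```bash
python3 -m jog '[{"delta_pos":[-19,-1,-60],"angular":[0,0,0],"fingers":1},{"delta_pos":[-19,-1,-120],"angular":[0,0,0],"fingers":1},{"delta_pos":[-19,-1,-155],"angular":[0,0,0],"fingers":1},{"delta_pos":[-19,-1,-183],"angular":[0,0,0],"fingers":1},{"delta_pos":[-19,-1,-183],"angular":[0,0,0],"fingers":1},{"delta_pos":[-19,-1,-183],"angular":[0,0,0],"fingers":0.3},{"delta_pos":[-19,-1,-183],"angular":[0,0,0],"fingers":0.3},{"delta_pos":[-19,-1,-183],"angular":[0,0,0],"fingers":0.3},{"delta_pos":[-19,-1,-183],"angular":[0,0,0],"fingers":0.3},{"delta_pos":[-19,-1,-183],"angular":[0,0,0],"fingers":0.3}]' 25
```

```text
time_s: 9.22
eef_pos: [561.2, -142.0, 101.4]
ee_rot: [0.001, 0.999, 0.043, 0.001]
force: [-1.3, 0.0, 6.8]
grip_width: 0.541
grip_force: 25.6
```

```bash
python3 -m jog '[{"delta_pos":[0,0,40],"angular":[0,0,0],"fingers":0.3},{"delta_pos":[0,0,75],"angular":[0,0,0],"fingers":0.3},{"delta_pos":[-10,-50,75],"angular":[0,0,0],"fingers":0.3},{"delta_pos":[-20,-100,60],"angular":[0,0,0],"fingers":0.3},{"delta_pos":[-20,-150,30],"angular":[0,0,0],"fingers":0.3},{"delta_pos":[-20,-150,-25],"angular":[0,0,0],"fingers":0.3},{"delta_pos":[-20,-150,-65],"angular":[0,0,0],"fingers":0.3},{"delta_pos":[-20,-150,-82],"angular":[0,0,0],"fingers":0.3},{"delta_pos":[-20,-150,-88],"angular":[0,0,0],"fingers":0.3},{"delta_pos":[-20,-150,-88],"angular":[0,0,0],"fingers":0.3}]'
```

```text
time_s: 10.48
eef_pos: [541.2, -292.1, 13.1]
ee_rot: [0.001, 0.999, 0.043, 0.001]
force: [0.5, 0.3, -0.7]
grip_width: 0.535
grip_force: 26.4
```

```bash
python3 -m jog '[{"delta_pos":[0,0,-2],"angular":[0,0,0],"fingers":0.3},{"delta_pos":[0,0,-2],"angular":[0,0,0],"fingers":0.9},{"delta_pos":[0,0,-2],"angular":[0,0,0],"fingers":1},{"delta_pos":[0,0,20],"angular":[0,0,0],"fingers":1},{"delta_pos":[0,0,80],"angular":[0,0,0],"fingers":1},{"delta_pos":[10,0,140],"angular":[0,0,0],"fingers":1},{"delta_pos":[40,60,150],"angular":[0,0,0],"fingers":1},{"delta_pos":[60,110,150],"angular":[0,0,0],"fingers":1},{"delta_pos":[73,152,150],"angular":[0,0,0],"fingers":1},{"delta_pos":[73,152,150],"angular":[0,0,0],"fingers":1}]'
python3 -m jog '[{"delta_pos":[0,0,-35],"angular":[0,0,0],"fingers":1},{"delta_pos":[0,0,-60],"angular":[0,0,0],"fingers":1},{"delta_pos":[0,0,-60],"angular":[0,0,0],"fingers":1},{"delta_pos":[0,0,-60],"angular":[0,0,0],"fingers":0.3},{"delta_pos":[0,0,-60],"angular":[0,0,0],"fingers":0.3},{"delta_pos":[0,0,-60],"angular":[0,0,0],"fingers":0.3},{"delta_pos":[0,0,-60],"angular":[0,0,0],"fingers":0.3},{"delta_pos":[0,0,-60],"angular":[0,0,0],"fingers":0.3}]'
```

```text
time_s: 11.72
eef_pos: [614.2, -137.0, 162.2]
ee_rot: [-0.0, 0.999, 0.045, 0.0]
force: [-0.4, -1.0, 0.6]
grip_width: 0.999
grip_force: 0.0
time_s: 12.72
eef_pos: [614.1, -140.1, 103.2]
ee_rot: [0.001, 0.999, 0.043, 0.001]
force: [-1.1, 0.0, 5.9]
grip_width: 0.533
grip_force: 27.5
```

```bash
python3 -m jog '[{"delta_pos":[0,0,40],"angular":[0,0,0],"fingers":0.3},{"delta_pos":[0,0,75],"angular":[0,0,0],"fingers":0.3},{"delta_pos":[5,-50,75],"angular":[0,0,0],"fingers":0.3},{"delta_pos":[8,-100,60],"angular":[0,0,0],"fingers":0.3},{"delta_pos":[8,-152,30],"angular":[0,0,0],"fingers":0.3},{"delta_pos":[8,-152,-25],"angular":[0,0,0],"fingers":0.3},{"delta_pos":[8,-152,-65],"angular":[0,0,0],"fingers":0.3},{"delta_pos":[8,-152,-84],"angular":[0,0,0],"fingers":0.3},{"delta_pos":[8,-152,-90],"angular":[0,0,0],"fingers":0.3},{"delta_pos":[8,-152,-90],"angular":[0,0,0],"fingers":0.3}]'
python3 -m jog '[{"delta_pos":[0,0,0],"angular":[0,0,0],"fingers":0.9},{"delta_pos":[0,0,0],"angular":[0,0,0],"fingers":1},{"delta_pos":[0,0,0],"angular":[0,0,0],"fingers":1},{"delta_pos":[0,0,40],"angular":[0,0,0],"fingers":1},{"delta_pos":[0,0,100],"angular":[0,0,0],"fingers":1},{"delta_pos":[-20,40,160],"angular":[0,0,0],"fingers":1},{"delta_pos":[-45,90,200],"angular":[0,0,0],"fingers":1},{"delta_pos":[-65,150,220],"angular":[0,0,0],"fingers":1},{"delta_pos":[-65,150,220],"angular":[0,0,0],"fingers":1},{"delta_pos":[-65,150,220],"angular":[0,0,0],"fingers":1}]'
python3 - <<'E'
from h import *
c=cap("wrist","w5"); s=ctrl.sense(); print(s["eef_pos"])
ca=np.array([558.5,-138,95]);t=np.radians(5)
for a,b in [(85,33),(85,-33),(-85,-33),(-85,33)]: print(np.round(proj(c,ca+[a*np.cos(t)-b*np.sin(t),a*np.sin(t)+b*np.cos(t),0])))
E
```

```text
time_s: 13.98
eef_pos: [622.3, -292.1, 13.6]
ee_rot: [0.001, 0.999, 0.044, 0.001]
force: [-0.2, -0.1, -1.4]
grip_width: 0.53
grip_force: 26.7
time_s: 15.22
eef_pos: [556.7, -141.3, 232.5]
ee_rot: [0.0, 0.999, 0.044, 0.001]
force: [1.0, -0.3, -0.6]
grip_width: 1.0
grip_force: 0.0
[ 556.75165053 -142.32142309  231.57299245]
[274. 108.]
[362. 108.]
[356. 312.]
[281. 312.]
```

View pics/w5.png

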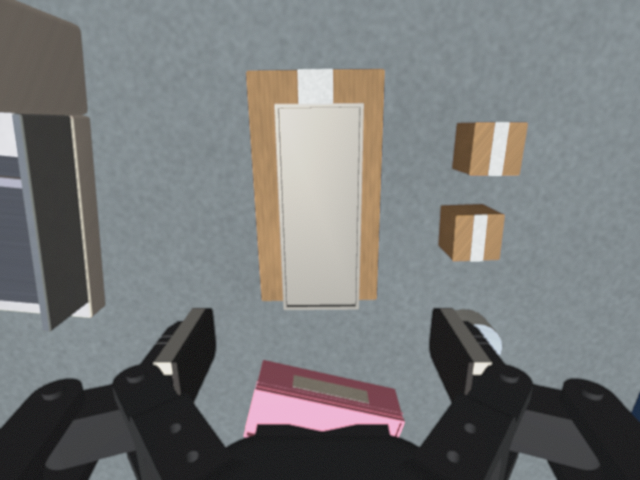

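The cassette is at (275..363,103..308) and the cartons stand aside at (490,150) and (470,235). The cassette centre is about (562,-139). Now to grasp it.

```bash
python3 -m jog '[{"delta_pos":[5,2,-60],"angular":[0,0,0],"fingers":1},{"delta_pos":[5,2,-110],"angular":[0,0,0],"fingers":1},{"delta_pos":[5,2,-145],"angular":[0,0,0],"fingers":1},{"delta_pos":[5,2,-170],"angular":[0,0,0],"fingers":1},{"delta_pos":[5,2,-184],"angular":[0,0,0],"fingers":1},{"delta_pos":[5,2,-184],"angular":[0,0,0],"fingers":0.5},{"delta_pos":[5,2,-184],"angular":[0,0,0],"fingers":0.5},{"delta_pos":[5,2,-184],"angular":[0,0,0],"fingers":0.5},{"delta_pos":[5,2,-184],"angular":[0,0,0],"fingers":0.5}]' 60
```

```text
time_s: 16.4
eef_pos: [561.6, -139.8, 48.0]
ee_rot: [0.0, 0.999, 0.043, 0.0]
force: [0.2, 0.3, -3.2]
grip_width: 0.764
grip_force: 69.3
```

```bash
python3 -m jog '[{"delta_pos":[0,0,45],"angular":[0,0,0],"fingers":0.5},{"delta_pos":[-10,15,90],"angular":[0,0,0.1],"fingers":0.5},{"delta_pos":[-30,50,115],"angular":[0,0,0.28],"fingers":0.5},{"delta_pos":[-60,95,115],"angular":[0,0,0.46],"fingers":0.5},{"delta_pos":[-70,145,115],"angular":[0,0,0.64],"fingers":0.5},{"delta_pos":[-70,195,115],"angular":[0,0,0.82],"fingers":0.5},{"delta_pos":[-65,250,115],"angular":[0,0,1.0],"fingers":0.5},{"delta_pos":[-60,300,115],"angular":[0,0,1.18],"fingers":0.5},{"delta_pos":[-54,345,115],"angular":[0,0,1.36],"fingers":0.5},{"delta_pos":[-54,375,115],"angular":[0,0,1.474],"fingers":0.5}]'
python3 -m jog '[{"delta_pos":[0,0,0],"angular":[0,0,0],"fingers":0.5},{"delta_pos":[0,0,0],"angular":[0,0,0],"fingers":0.5}]'
python3 - <<'E'
from h import *
c=cap("wrist","w6"); s=ctrl.sense(); print(s["eef_pos"],s["ee_rot"])
for y in(135,235,335): print(proj(c,(549,y,30)),proj(c,(549,y,40)))
E
```

```text
time_s: 17.65
eef_pos: [507.4, 237.2, 162.9]
ee_rot: [0.0, 0.709, 0.706, 0.0]
force: [-0.3, 0.0, -3.0]
grip_width: 0.764
grip_force: 69.4
time_s: 17.9
eef_pos: [507.5, 234.7, 162.8]
ee_rot: [0.0, 0.711, 0.703, -0.0]
force: [0.5, -0.4, -4.0]
grip_width: 0.762
grip_force: 69.4
[507.605591   234.36526551 162.92308893] [ 4.94253251e-05  7.11272968e-01  7.02915885e-01 -1.46231530e-04]
[371.26462958 331.53949849] [372.72519146 337.78745668]
[374.87961347 222.54356175] [376.61291536 225.84520483]
[379.31210596  88.8987976 ] [381.41228759  87.65315517]
```

View pics/w6.png

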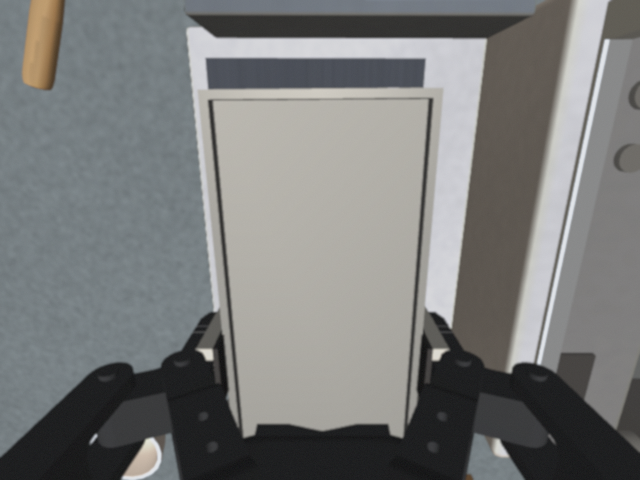

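The cassette is held level above the deck at (320,260), with the cheek and hinge panel clear of it. Now I'll lower it to just above the deck.

```bash
python3 -m jog '[{"delta_pos":[-2,0,-50],"angular":[0,0,0],"fingers":0.5},{"delta_pos":[-2,0,-90],"angular":[0,0,0],"fingers":0.5},{"delta_pos":[-2,0,-112],"angular":[0,0,0],"fingers":0.5},{"delta_pos":[-2,0,-120],"angular":[0,0,0],"fingers":0.5},{"delta_pos":[-2,0,-123],"angular":[0,0,0],"fingers":0.5},{"delta_pos":[-2,0,-123],"angular":[0,0,0],"fingers":0.5}]'
python3 -m jog '[{"delta_pos":[4,0,0],"angular":[0,0,0],"fingers":0.5},{"delta_pos":[8,0,0],"angular":[0,0,0],"fingers":0.5},{"delta_pos":[8,0,0],"angular":[0,0,0],"fingers":0.5}]'
```

```text
time_s: 18.7
eef_pos: [506.1, 235.1, 40.7]
ee_rot: [0.0, 0.711, 0.703, 0.001]
force: [-0.0, 0.3, -3.8]
grip_width: 0.761
grip_force: 69.3
time_s: 19.08
eef_pos: [514.0, 235.2, 40.1]
ee_rot: [0.0, 0.711, 0.704, 0.0]
force: [0.1, 0.1, -3.9]
grip_width: 0.758
grip_force: 69.3
```

```bash
python3 -m jog '[{"delta_pos":[2,0,0],"angular":[0,0,0],"fingers":0.5},{"delta_pos":[4,0,0],"angular":[0,0,0],"fingers":0.5},{"delta_pos":[4,0,0],"angular":[0,0,0],"fingers":0.5}]'
```

```text
time_s: 19.45
eef_pos: [517.7, 235.2, 39.9]
ee_rot: [0.0, 0.711, 0.704, -0.0]
force: [0.0, 0.1, -3.4]
grip_width: 0.765
grip_force: 69.3
```

```bash
python3 -m jog '[{"delta_pos":[2,0,0],"angular":[0,0,0],"fingers":0.5},{"delta_pos":[3,0,0],"angular":[0,0,0],"fingers":0.5},{"delta_pos":[3,0,0],"angular":[0,0,0],"fingers":0.5}]'
```

```text
time_s: 19.82
eef_pos: [518.7, 235.4, 39.5]
ee_rot: [-0.002, 0.711, 0.703, -0.002]
force: [-8.8, 0.7, 0.8]
grip_width: 0.759
grip_force: 69.9
```

Contact with the fence. I'll lower the last bit and release.

```bash
python3 -m jog '[{"delta_pos":[-1,0,-1],"angular":[0,0,0],"fingers":0.5},{"delta_pos":[-1,0,-2],"angular":[0,0,0],"fingers":0.5},{"delta_pos":[-1,0,-2],"angular":[0,0,0],"fingers":1},{"delta_pos":[-1,0,-2],"angular":[0,0,0],"fingers":1},{"delta_pos":[-1,0,-2],"angular":[0,0,0],"fingers":1},{"delta_pos":[-1,0,20],"angular":[0,0,0],"fingers":1},{"delta_pos":[-1,0,70],"angular":[0,0,0],"fingers":1},{"delta_pos":[-11,0,130],"angular":[0,0,0],"fingers":1},{"delta_pos":[-41,-50,190],"angular":[0,0,0],"fingers":1},{"delta_pos":[-41,-50,190],"angular":[0,0,0],"fingers":1}]'
python3 - <<'E'
from h import *
c=cap("wrist","w7"); t=cap("top"); s=ctrl.sense(); print(s["eef_pos"])
for y in(150,320): print([np.round(proj(c,(x,y,85)),1) for x in (483,549)],"deck edge/fence",[np.round(proj(c,(549,y,40)),1)])
o=np.zeros((480,800,3),np.uint8); o[:360,:480]=cv2.resize(c["pixels"],(480,360)); b=cv2.resize(t["pixels"][150:300,185:328],(320,336),interpolation=cv2.INTER_CUBIC);o[:336,480:]=b
cv2.imwrite("pics/w7b.png",o)
E
```

```text
time_s: 21.08
eef_pos: [479.6, 184.3, 232.7]
ee_rot: [0.001, 0.711, 0.703, 0.002]
force: [-0.4, -1.0, 0.7]
grip_width: 1.002
grip_force: 0.0
[479.87382076 184.59852965 231.23128684]
[array([326.7, 257.1]), array([402.3, 256.3])] deck edge/fence [array([392.7, 240.6])]
[array([325.2,  39.6]), array([415.1,  38.6])] deck edge/fence [array([402.2,  50.1])]
```

View pics/w7b.png

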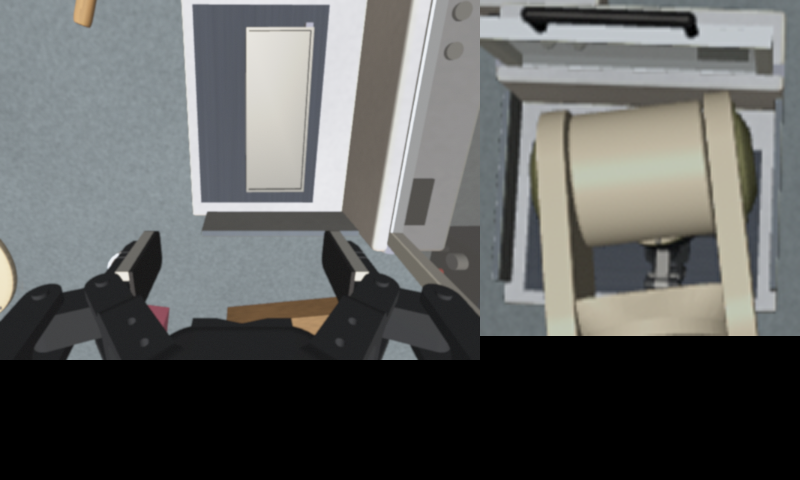

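The cassette lies on the deck against the fence; its corners are within 3 px of the expected positions. Next I'll fetch the cartons.

```bash
python3 -m jog '[{"delta_pos":[0,-58,0],"angular":[0,0,-0.18],"fingers":1},{"delta_pos":[0,-118,0],"angular":[0,0,-0.36],"fingers":1},{"delta_pos":[10,-178,0],"angular":[0,0,-0.54],"fingers":1},{"delta_pos":[20,-238,0],"angular":[0,0,-0.72],"fingers":1},{"delta_pos":[30,-298,0],"angular":[0,0,-0.9],"fingers":1},{"delta_pos":[40,-358,0],"angular":[0,0,-1.08],"fingers":1},{"delta_pos":[50,-415,0],"angular":[0,0,-1.26],"fingers":1},{"delta_pos":[61,-465,0],"angular":[0,0,-1.42],"fingers":1},{"delta_pos":[61,-477,0],"angular":[0,0,-1.474],"fingers":1},{"delta_pos":[61,-477,0],"angular":[0,0,-1.474],"fingers":1}]' 25
python3 - <<'E'
from h import *
c=cap("wrist","w8"); s=ctrl.sense(); print(s["eef_pos"],s["ee_rot"])
for n,x in [("B",(541,-292,50)),("A",(622,-292,50)),("base",(564,-135,40)),("b1",(667,-67,40)),("b2",(678,-184,40)),("b3",(463,-205,40)),("b4",(448,-84,40))]: print(n,np.round(proj(c,x)))
E
```

```text
time_s: 22.42
eef_pos: [540.7, -292.0, 227.3]
ee_rot: [-0.001, 0.999, 0.043, -0.001]
force: [0.1, -0.8, 0.3]
grip_width: 0.998
grip_force: 0.0
[ 540.80562467 -291.2177655   227.97315301] [-1.05520144e-03  9.99029018e-01  4.40344468e-02 -9.35464252e-04]
B [323. 209.]
A [331. 117.]
base [155. 168.]
b1 [65. 35.]
b2 [207.  34.]
b3 [230. 275.]
b4 [110. 279.]
```

View pics/w8.png

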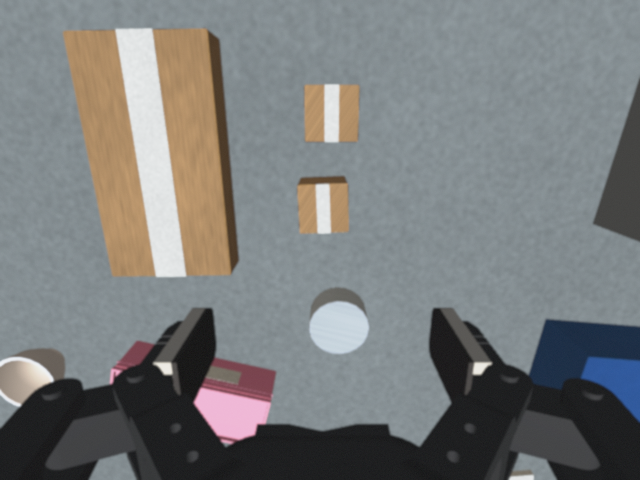

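Both cartons stand at (331,113) and (323,206), the empty base at (150,152) and the tin at (338,328). I'll return the near carton first.

```bash
python3 -m jog '[{"delta_pos":[0,0,-60],"angular":[0,0,0],"fingers":1},{"delta_pos":[0,0,-120],"angular":[0,0,0],"fingers":1},{"delta_pos":[0,0,-170],"angular":[0,0,0],"fingers":1},{"delta_pos":[0,0,-200],"angular":[0,0,0],"fingers":1},{"delta_pos":[0,0,-216],"angular":[0,0,0],"fingers":1},{"delta_pos":[0,0,-216],"angular":[0,0,0],"fingers":0.3},{"delta_pos":[0,0,-216],"angular":[0,0,0],"fingers":0.3},{"delta_pos":[0,0,-216],"angular":[0,0,0],"fingers":0.3},{"delta_pos":[0,0,-216],"angular":[0,0,0],"fingers":0.3},{"delta_pos":[0,0,-216],"angular":[0,0,0],"fingers":0.3}]'
python3 -m jog '[{"delta_pos":[0,0,50],"angular":[0,0,0],"fingers":0.3},{"delta_pos":[0,0,100],"angular":[0,0,0],"fingers":0.3},{"delta_pos":[-4,50,100],"angular":[0,0,0],"fingers":0.3},{"delta_pos":[-7,100,100],"angular":[0,0,0],"fingers":0.3},{"delta_pos":[-7,153,90],"angular":[0,0,0],"fingers":0.3},{"delta_pos":[-7,153,60],"angular":[0,0,0],"fingers":0.3},{"delta_pos":[-7,153,45],"angular":[0,0,0],"fingers":0.3},{"delta_pos":[-7,153,41],"angular":[0,0,0],"fingers":0.3},{"delta_pos":[-7,153,41],"angular":[0,0,0],"fingers":0.3}]'
```

```text
time_s: 23.72
eef_pos: [541.4, -292.3, 15.6]
ee_rot: [0.001, 0.999, 0.043, 0.001]
force: [0.7, 0.6, 6.9]
grip_width: 0.535
grip_force: 26.4
time_s: 24.85
eef_pos: [533.9, -139.5, 55.7]
ee_rot: [0.0, 0.999, 0.043, 0.0]
force: [-0.1, 0.2, -0.7]
grip_width: 0.535
grip_force: 25.5
```

```bash
python3 -m jog '[{"delta_pos":[0,0,-2],"angular":[0,0,0],"fingers":0.3},{"delta_pos":[0,0,-2],"angular":[0,0,0],"fingers":1},{"delta_pos":[0,0,-2],"angular":[0,0,0],"fingers":1},{"delta_pos":[0,0,-2],"angular":[0,0,0],"fingers":1},{"delta_pos":[0,0,50],"angular":[0,0,0],"fingers":1},{"delta_pos":[0,0,100],"angular":[0,0,0],"fingers":1},{"delta_pos":[30,-50,100],"angular":[0,0,0],"fingers":1},{"delta_pos":[60,-100,100],"angular":[0,0,0],"fingers":1},{"delta_pos":[88,-152,100],"angular":[0,0,0],"fingers":1},{"delta_pos":[88,-152,90],"angular":[0,0,0],"fingers":1}]'
python3 -m jog '[{"delta_pos":[0,0,-50],"angular":[0,0,0],"fingers":1},{"delta_pos":[0,0,-100],"angular":[0,0,0],"fingers":1},{"delta_pos":[0,0,-131],"angular":[0,0,0],"fingers":1},{"delta_pos":[0,0,-131],"angular":[0,0,0],"fingers":1},{"delta_pos":[0,0,-131],"angular":[0,0,0],"fingers":0.3},{"delta_pos":[0,0,-131],"angular":[0,0,0],"fingers":0.3},{"delta_pos":[0,0,-131],"angular":[0,0,0],"fingers":0.3},{"delta_pos":[0,0,-131],"angular":[0,0,0],"fingers":0.3},{"delta_pos":[0,0,-131],"angular":[0,0,0],"fingers":0.3}]'
```

```text
time_s: 26.1
eef_pos: [622.2, -294.4, 143.7]
ee_rot: [0.0, 0.999, 0.042, 0.0]
force: [-0.5, -0.3, 0.0]
grip_width: 1.001
grip_force: 0.0
time_s: 27.22
eef_pos: [622.3, -291.3, 15.8]
ee_rot: [0.001, 0.999, 0.043, 0.001]
force: [-0.7, 0.2, 6.5]
grip_width: 0.535
grip_force: 27.5
```

```bash
python3 -m jog '[{"delta_pos":[0,0,50],"angular":[0,0,0],"fingers":0.3},{"delta_pos":[0,0,100],"angular":[0,0,0],"fingers":0.3},{"delta_pos":[-4,50,100],"angular":[0,0,0],"fingers":0.3},{"delta_pos":[-14,100,100],"angular":[0,0,0],"fingers":0.3},{"delta_pos":[-20,157,90],"angular":[0,0,0],"fingers":0.3},{"delta_pos":[-20,157,60],"angular":[0,0,0],"fingers":0.3},{"delta_pos":[-20,157,45],"angular":[0,0,0],"fingers":0.3},{"delta_pos":[-20,157,40],"angular":[0,0,0],"fingers":0.3},{"delta_pos":[-20,157,39],"angular":[0,0,0],"fingers":0.3}]'
python3 -m jog '[{"delta_pos":[0,0,0],"angular":[0,0,0],"fingers":1},{"delta_pos":[0,0,0],"angular":[0,0,0],"fingers":1},{"delta_pos":[0,0,0],"angular":[0,0,0],"fingers":1},{"delta_pos":[0,0,50],"angular":[0,0,0],"fingers":1},{"delta_pos":[0,0,110],"angular":[0,0,0],"fingers":1},{"delta_pos":[-10,0,170],"angular":[0,0,0],"fingers":1},{"delta_pos":[-20,0,200],"angular":[0,0,0],"fingers":1},{"delta_pos":[-20,0,200],"angular":[0,0,0],"fingers":1}]'
python3 - <<'E'
from h import *
c=cap("wrist"); t=cap("top"); s=ctrl.sense(); print(s["eef_pos"])
o=np.zeros((600,800,3),np.uint8); o[:360,:480]=cv2.resize(c["pixels"],(480,360)); b=cv2.resize(t["pixels"][150:300,185:328],(320,336),interpolation=cv2.INTER_CUBIC);o[:336,480:]=b
cv2.imwrite("pics/w9.png",o)
for n,x in [("cass corner",(486,153,85)),("c2",(486,323,85)),("c3",(552,323,85)),("c4",(552,153,85)),("hhandle",(622,236,342))]:
  q=proj(t,x); print(n,np.round(q),np.round([480+(q[0]-185)*320/143,(q[1]-150)*336/150]))
E
```

```text
time_s: 28.35
eef_pos: [601.2, -133.6, 55.7]
ee_rot: [-0.001, 0.999, 0.043, -0.001]
force: [-15.3, 8.2, 26.7]
grip_width: 0.534
grip_force: 30.2
time_s: 29.35
eef_pos: [582.0, -134.3, 255.4]
ee_rot: [0.001, 0.999, 0.043, 0.002]
force: [0.1, -0.5, -0.9]
grip_width: 1.002
grip_force: 0.0
[ 581.41205075 -133.81940315  251.86530868]
cass corner [292. 252.] [721. 228.]
c2 [215. 250.] [548. 225.]
c3 [217. 221.] [551. 159.]
c4 [293. 222.] [722. 162.]
hhandle [241. 158.] [605.  18.]
```

View pics/w9.png

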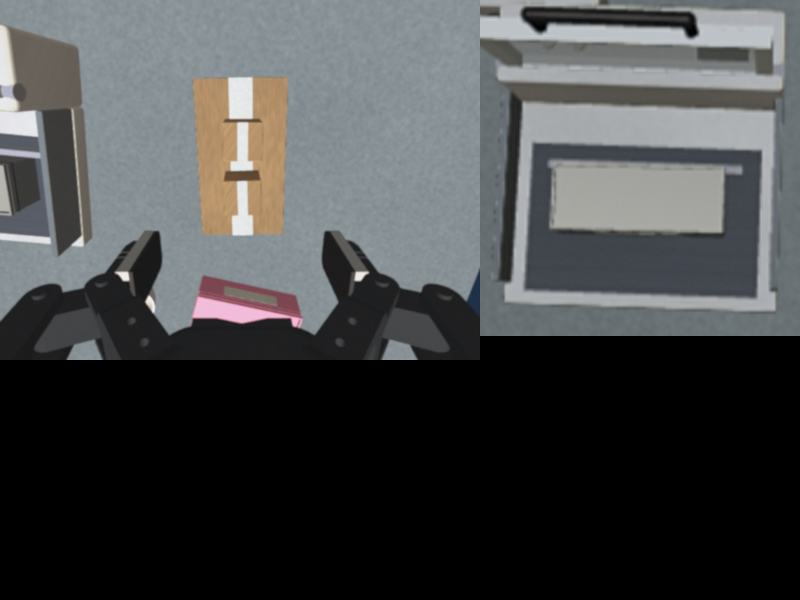

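Both cartons stand side by side on the base at (242,145) and (242,205), and the cassette is flush to the fence. Now for the hood: I'll go above the raised handle.

```bash
python3 -m jog '[{"delta_pos":[-20,0,55],"angular":[0,0,0.18],"fingers":1},{"delta_pos":[-20,20,110],"angular":[0,0,0.36],"fingers":1},{"delta_pos":[-20,50,160],"angular":[0,0,0.54],"fingers":1},{"delta_pos":[-10,110,165],"angular":[0,0,0.72],"fingers":1},{"delta_pos":[0,170,165],"angular":[0,0,0.9],"fingers":0.6},{"delta_pos":[10,225,165],"angular":[0,0,1.08],"fingers":0.6},{"delta_pos":[20,280,165],"angular":[0,0,1.26],"fingers":0.6},{"delta_pos":[35,330,165],"angular":[0,0,1.42],"fingers":0.6},{"delta_pos":[43,370,165],"angular":[0,0,1.474],"fingers":0.6},{"delta_pos":[43,370,165],"angular":[0,0,1.474],"fingers":0.6}]' 25
python3 -m jog '[{"delta_pos":[0,0,0],"angular":[0,0,0],"fingers":0.6},{"delta_pos":[0,0,0],"angular":[0,0,0],"fingers":0.6}]'
python3 - <<'E'
from h import *
c=cap("wrist","w10"); s=ctrl.sense(); print(s["eef_pos"],s["ee_rot"])
for x in (620,625,630): print(x,[np.round(proj(c,(x,y,342.5))) for y in (167,305)])
E
```

```text
time_s: 30.7
eef_pos: [625.3, 239.0, 414.0]
ee_rot: [-0.001, 0.709, 0.705, -0.002]
force: [-0.3, -0.5, -0.9]
grip_width: 0.604
grip_force: 0.0
time_s: 30.95
eef_pos: [624.6, 235.1, 418.0]
ee_rot: [-0.0, 0.711, 0.703, -0.0]
force: [0.3, -0.0, 0.5]
grip_width: 0.598
grip_force: 0.0
[624.59618771 235.17546462 418.17138197] [6.26629064e-05 7.11186791e-01 7.03003090e-01 3.12439837e-05]
620 [array([318., 337.]), array([315., 136.])]
625 [array([325., 337.]), array([323., 136.])]
630 [array([332., 337.]), array([331., 136.])]
```

View pics/w10.png

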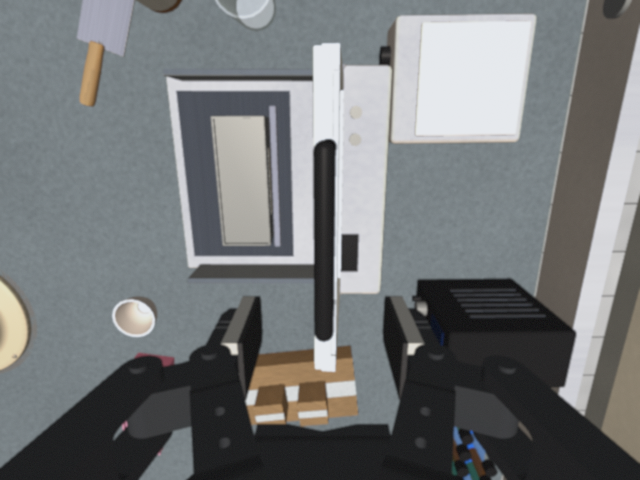

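The handle runs from (324,140) to (324,338), directly below the tool. I'll descend and grip it.

```bash
python3 -m jog '[{"delta_pos":[0,0,-40],"angular":[0,0,0],"fingers":0.6},{"delta_pos":[0,0,-80],"angular":[0,0,0],"fingers":0.6},{"delta_pos":[0,0,-102],"angular":[0,0,0],"fingers":0.6},{"delta_pos":[0,0,-102],"angular":[0,0,0],"fingers":0.6},{"delta_pos":[0,0,-102],"angular":[0,0,0],"fingers":0},{"delta_pos":[0,0,-102],"angular":[0,0,0],"fingers":0},{"delta_pos":[0,0,-102],"angular":[0,0,0],"fingers":0},{"delta_pos":[0,0,-102],"angular":[0,0,0],"fingers":0},{"delta_pos":[0,0,-102],"angular":[0,0,0],"fingers":0}]' 25
```

```text
time_s: 32.12
eef_pos: [625.0, 236.1, 317.2]
ee_rot: [0.001, 0.711, 0.703, 0.001]
force: [1.9, -0.7, 6.4]
grip_width: 0.155
grip_force: 24.6
```

```bash
python3 -m jog '[{"delta_pos":[-35,0,-5],"angular":[0,0,0],"fingers":0},{"delta_pos":[-69,0,-15],"angular":[0,0,0],"fingers":0},{"delta_pos":[-100,0,-31],"angular":[0,0,0],"fingers":0},{"delta_pos":[-130,0,-50],"angular":[0,0,0],"fingers":0},{"delta_pos":[-155,0,-74],"angular":[0,0,0],"fingers":0},{"delta_pos":[-177,0,-102],"angular":[0,0,0],"fingers":0},{"delta_pos":[-195,0,-132],"angular":[0,0,0],"fingers":0},{"delta_pos":[-208,0,-165],"angular":[0,0,0],"fingers":0},{"delta_pos":[-216,0,-199],"angular":[0,0,0],"fingers":0},{"delta_pos":[-218,0,-225],"angular":[0,0,0],"fingers":0}]'
python3 -m jog '[{"delta_pos":[0,0,-4],"angular":[0,0,0],"fingers":0},{"delta_pos":[0,0,-8],"angular":[0,0,0],"fingers":0},{"delta_pos":[0,0,-10],"angular":[0,0,0],"fingers":0},{"delta_pos":[0,0,-10],"angular":[0,0,0],"fingers":0}]'
```

```text
time_s: 33.38
eef_pos: [407.3, 237.3, 90.3]
ee_rot: [0.0, 0.711, 0.703, 0.002]
force: [8.9, 7.3, -3.4]
grip_width: 0.152
grip_force: 25.3
time_s: 33.88
eef_pos: [407.5, 237.3, 84.1]
ee_rot: [0.0, 0.711, 0.704, 0.002]
force: [-10.3, 0.8, 33.5]
grip_width: 0.153
grip_force: 29.7
```

Shut against its stop. I'll release, retreat and check.

```bash
python3 -m jog '[{"delta_pos":[0,0,2],"angular":[0,0,0],"fingers":0.4},{"delta_pos":[0,0,2],"angular":[0,0,0],"fingers":0.4},{"delta_pos":[0,0,2],"angular":[0,0,0],"fingers":0.4},{"delta_pos":[0,0,40],"angular":[0,0,0],"fingers":0.4},{"delta_pos":[0,0,100],"angular":[0,0,0],"fingers":0.4},{"delta_pos":[-60,0,150],"angular":[0,0,0],"fingers":0.4},{"delta_pos":[-100,30,170],"angular":[0,0,0],"fingers":0.4},{"delta_pos":[-100,30,170],"angular":[0,0,0],"fingers":0.4},{"delta_pos":[-100,30,170],"angular":[0,0,0],"fingers":0.4}]'
python3 - <<'E'
from h import *
t=cap("top"); d=cap("scene")
a=cv2.resize(t["pixels"][140:360,100:540],(800,400)); b=cv2.resize(d["pixels"][140:400,140:560],(323,200))
o=np.zeros((600,800,3),np.uint8);o[:400]=a;o[400:,:323]=b; cv2.imwrite("pics/f.png",o)
E
```

```text
time_s: 35.0
eef_pos: [306.7, 266.1, 250.4]
ee_rot: [0.0, 0.71, 0.704, -0.0]
force: [1.1, -0.5, 0.3]
grip_width: 0.405
grip_force: 0.0
```

View pics/f.png

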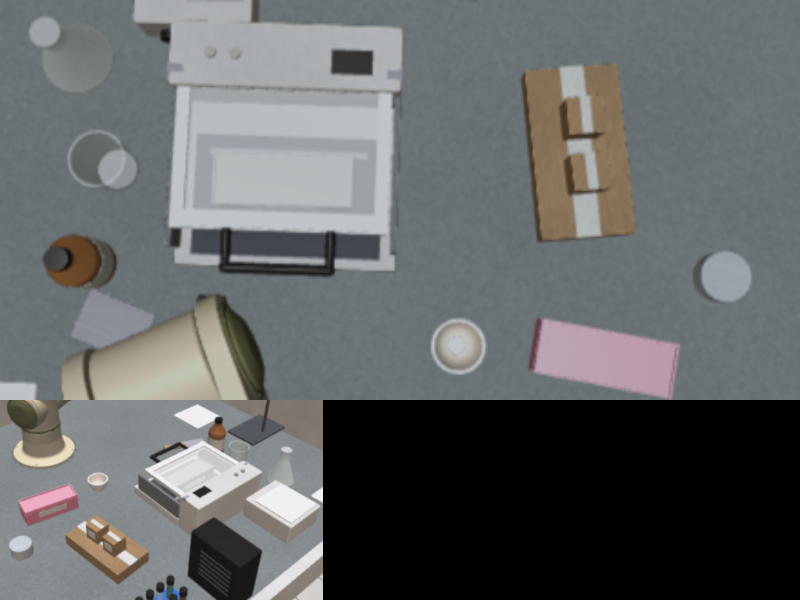

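The hood is shut and the cassette sits under the pane at (283,178) against the fence. The cartons are on the base at (585,117) and (590,172), and the bystanders are standing.

```bash
python3 -c "
from rig import ctrl
print(ctrl.finish_job())"
```

```text
the job is handed in; nothing more can be done
None
```

The job is handed in at about 35 s of robot time, with no verdict returned: by my last pictures the hood is shut, the cassette is flush to the fence and about centred, both cartons (only two were present) are side by side on the large carton, and the beaker, bottle and tin are standing.

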